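# Hook a lacquered tag plate by its eye and hang it on the display rail

### The arm

A 6-joint arm with a two-finger parallel gripper is mounted at the origin on a cart in front of the work surface, level with it; the furniture and walls round the work are solid. World frame = base frame: x ahead of the robot, y to its left, z up, the work surface at z = 0. Lengths are in m, angles in rad, forces in N, time in s.
With the tool pointing down it reaches from about 0.325 to 0.9 m from the base axis. Payload 6.1 kg.
Tool frame: the origin (TCP) lies midway between the tips of the shut fingers; the grasp point (between the pads) lies 19 mm behind it; x points along the fingers, y is the direction in which the jaws open and shut, and the axes are right-handed (so a half turn about x gives the same grasp; the last joint's range is limited). The gripper opens to 85 mm and grips with 20 to 120 N. Pads are 22 mm wide; open, the fingers measure 114 mm over their backs; the gripper's body (76 mm by 85 mm) begins 54 mm behind the grasp point. The pads swing forward as they close: fully open they stand 13 mm farther back than shut.
Start: joints at [1.001, 0.22, 1.526, -0, 1.395, -0.126], TCP at [0.268, 0.564, 0.231] pointing down, gripper open.
Joint ranges: [-2.98, 2.98], [-0.91, 2.08], [0.09, 2.57], [-1.24, 4.39], [0.2, 2.65], [-2.68, 2.68]. Speed limits (rad/s): [2.57, 2.57, 3.01, 3.14, 3.14, 3.14].

### API

Orientations are given as [roll, pitch, yaw] about the fixed x, y, z axes, in that order (R = Rz(yaw) Ry(pitch) Rx(roll)).
In Python, from plant import movep, move_l, set_joints, gripper_to, hold, inverse_kinematics, observe, get_image, get_calibration, Unreachable, job_done gives the robot as it stands. Calls block until the motion is done:
- movep(position, orientation): joint-space move of the TCP to a pose.
- move_l(position, feed=0.15, rotation=None, max_force=None): straight line of the TCP; rotation=None keeps the orientation; feed is the mean speed in m/s. With max_force (N) it stops when the force on the tool has changed by that much, and returns True; else False.
- set_joints(angles): joint-space move.
- gripper_to(opening, f_grip=None): finger opening in m; f_grip is the grip in N (None keeps the last); returns when the fingers have stopped.
- hold(seconds).
- inverse_kinematics(position, orientation): joint angles nearest the present ones, or None.
- observe(): the state.
- get_image(name): name is "side" or "top" or "wrist"; returns (picture, depth): 384x512x3 uint8, red, green, blue; 384x512 float32, m along the optical axis (not along the pixel's ray), 0 where there is no reading.
- get_calibration(name): a dict with "intrinsics" (3x3 intrinsics, pixels), "world_from_camera" (4x4, takes a point from camera to world coordinates). Camera axes: x right, y down, z forward; pixel columns grow to the right and rows downward; lengths in m; the calibration is good to about 2 mm. The wrist camera is an equidistant fisheye: a pixel r from the principal point sees the ray r / f radians off the axis. A picture is of the moment at which its call begins: read the wrist's pose just before it. get_calibration takes no time and is no camera call; for the wrist camera it gives the pose at the moment of the call.
A pose or a line that the arm cannot do raises Unreachable and nothing moves.
- job_done(): hands the job in, once; it reports no verdict.
The state is a dict: "time_s": time; "q": joint angles; "joint_velocities": joint speeds; "joint_torque": joint torques, N m; "eef_pos": TCP position; "tcp_rot": TCP orientation; "ft_force": force on the tool from outside, world axes, zero at the start; "torque": the same for the moment, N m; "opening": finger opening in m.
Only numpy, scipy, OpenCV 4.12 (cv2) and the standard library are available. Lean on these libraries where they do the work, as an engineer would, in place of code of your own. Each camera call takes 0.05 s, during which the arm holds its last target.

### The job

Take the blue-sleeved S-hook off the display rail, feel its lower tip through the hole in the sliding eye on top of the red tag plate, and lift the plate out of its wooden stand on the hook. Then hang the S-hook, with the plate dangling from it, back on the rail and let go. Work gently: the lacquer is fresh, so never touch the plate with the gripper, do not force the hook against the plate or the rail, and leave the figure, the orange seal and the red paste pot where they stand.

Things in the scene. Friction and masses are not known exactly. Their poses are not given: they have to be found in the camera images.
- rail_mid (a point): Middle of the round steel rail, on its axis, 260 mm above the table. The rail is 10 mm thick, 300 mm long along this frame's y, fixed between two steel posts at y = +150 and -150 mm; z up. Below it is a wooden foot 56 mm deep and 16 mm high.
- hook_c (a point): Centre of the blue sleeve on the loose S-hook (40 g, 126 mm tall, 4 mm round wire bent in its x-z plane). Hold it by this sleeve, 17 x 11 x 32 mm (x, y, z): close the fingers along y. At the start it hangs upright on the rail, z up, x roughly away from the robot.
- hook: S-hook, same frame as hook_c. Wire axis: the upper bend is open downwards, wire at x = -11 and +11 mm (the end there stops at z = +60), crown at z = +71; its inside rests on the rail at z = +69. A slanting shank follows. The lower bend runs from (x, z) = (+11, -40) mm round the lowest point (0, -51) to (-5.5, -49.5), then straight to the tip.
- hook_tip (a point): Round tip of the lower bend, at (x, z) = (-18.5, -42) mm from the sleeve's centre (wire axis; metal ends 2 mm further). The last 15 mm of wire point towards the hook's -x and 30 degrees upward. Axes as hook_c.
- tag_c (a point): Centre of the loose red tag plate (5 x 92 x 60 mm: x thickness, y width, z height; about 90 g with its eye). It stands upright in the stand, z up, x roughly away from the robot, and rocks a few degrees in the slot.
- tag: Tag plate; origin at the middle of its lower edge, axes as tag_c. In a channel on its top sits a dark steel eye strip, 3 mm thick (x -1.5 to 1.5), 62 mm wide, up to z = 84 mm, with one round 9 mm hole at z = 72 mm. The strip sits up to 14 mm either side of the middle along y, not reported: look or feel for it. Friction (about 4 N) holds it.
- tag_stand: Fixed wooden stand for the tag, 50 x 116 x 34 mm (x, y, z); origin at the centre of its underside. A slot along y, 6.5 mm wide and 22 mm deep, holds the tag's lower edge 12 mm above the table.
- rail: The rail with its posts and foot; origin at the centre of the foot's underside, axes as rail_mid.
- jade_figure: Pale green carved figure, 35 x 42 x 62 mm, bystander; origin at the centre of its underside.
- orange_seal: Upright orange stone seal, 36 x 36 x 74 mm, bystander; origin at the centre of its underside.
- paste_pot: Open flat red paste pot, 48 mm across and 12 mm high, bystander; origin at the centre of its underside.
Mind the look-alikes: they are no part of the job. Of the things that look like the hook, the middle-sized one is meant.

How it is judged:
By the outcome, as a careful person would: the job done as asked, in the order asked, and still so for the second after the job is handed in, with the robot touching nothing.
It also fails if it takes over 72 s, if anything falls off the work surface, if the arm or the gripper's body presses on something with over 40 N, if the wrist force passes 120 N, or if a joint passes its speed limit or range.

## Working session

There is one attempt and no reset: what is moved stays moved. The work goes in short steps, each a Python script; the robot and the scene stay as the last script left them, time stands still between calls to the robot, and variables do not carry over. Pictures are saved under pics/ and viewed, and the job is handed in when it is done.

```bash
ls; mkdir -p pics; python3 - <<'E'
from plant import *
import cv2,numpy as np
s=observe();print(s)
for n in("side","top","wrist"):
    c=get_calibration(n);print(n,c)
    im,d=get_image(n)
    cv2.imwrite(f"pics/{n}0.png",im[:,:,::-1]);np.savez(f"pics/{n}0.npz",im=im,d=d,K=c["intrinsics"],T=c["world_from_camera"])
E
```

```text
pics
{'time_s': 0.0, 'q': array([ 1.00092296e+00,  2.21218583e-01,  1.52760412e+00, -3.46211462e-05,
        1.39466005e+00, -1.26080520e-01]), 'joint_velocities': array([ 0.00129843, -0.00026525,  0.00012452,  0.00022381, -0.00116773,
       -0.00012701]), 'joint_torque': array([-1.09088290e-05, -4.96919060e+01, -3.89377713e+01, -2.56878184e-04,
        1.14261781e-02,  1.55019370e-05]), 'eef_pos': array([0.26803761, 0.56395499, 0.23020759]), 'tcp_rot': array([-1.67885117,  1.56890592, -2.12263791]), 'ft_force': array([0.57888995, 0.00920578, 0.34648196]), 'torque': array([-0.00221127,  0.00607657,  0.00808528]), 'opening': 0.08538273822157515}
side {'intrinsics': array([[394.82874464,   0.        , 258.90289595],
       [  0.        , 394.82874464, 193.94900209],
       [  0.        ,   0.        ,   1.        ]]), 'world_from_camera': array([[-0.98255939, -0.06632508,  0.17371823,  0.34192323],
       [-0.18427163,  0.47250219, -0.86185013,  0.67093853],
       [-0.02491997, -0.87883028, -0.47648329,  0.55151257],
       [ 0.        ,  0.        ,  0.        ,  1.        ]])}
top 
[... 275 characters left out ...]
.02868887,  0.01478045, -0.07376925],
       [-0.0196062 , -0.17599617, -0.98419558,  1.07235122],
       [ 0.        ,  0.        ,  0.        ,  1.        ]])}
wrist {'intrinsics': array([[297.31863964,   0.        , 265.99286324],
       [  0.        , 297.31863964, 191.20992288],
       [  0.        ,   0.        ,   1.        ]]), 'world_from_camera': array([[ 4.29383081e-01,  8.53065986e-01,  2.96493833e-01,
         1.90888132e-01],
       [ 9.03122218e-01, -4.05346124e-01, -1.41650198e-01,
         6.00697265e-01],
       [-6.54339948e-04,  3.28592367e-01, -9.44471613e-01,
         3.72400946e-01],
       [ 0.00000000e+00,  0.00000000e+00,  0.00000000e+00,
         1.00000000e+00]])}
```

View pics/side0.png

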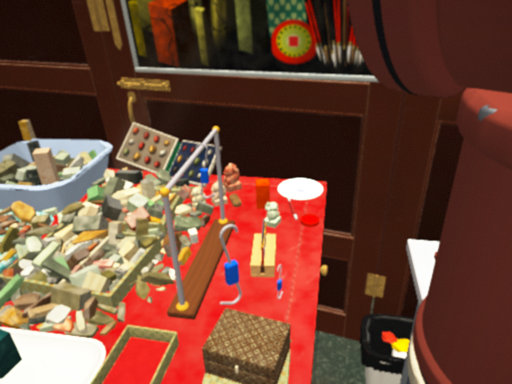

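View pics/top0.png

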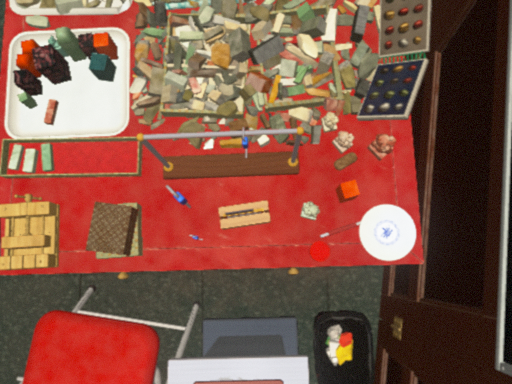

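View pics/wrist0.png

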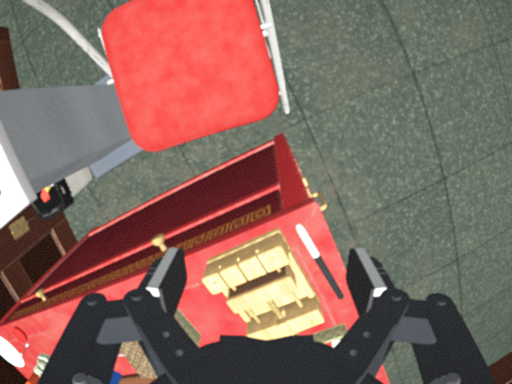

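```bash
python3 - <<'E'
import cv2
s=cv2.imread("pics/side0.png");t=cv2.imread("pics/top0.png")
cv2.imwrite("pics/sidez.png",cv2.resize(s[110:320,140:340],None,fx=4,fy=2.85*1,interpolation=cv2.INTER_CUBIC) if 0 else cv2.resize(s[115:315,140:340],(600,600),interpolation=cv2.INTER_CUBIC))
cv2.imwrite("pics/topz.png",cv2.resize(t[110:270,130:400],(800,474),interpolation=cv2.INTER_CUBIC))
E
```

```text
(no output)
```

View pics/sidez.png

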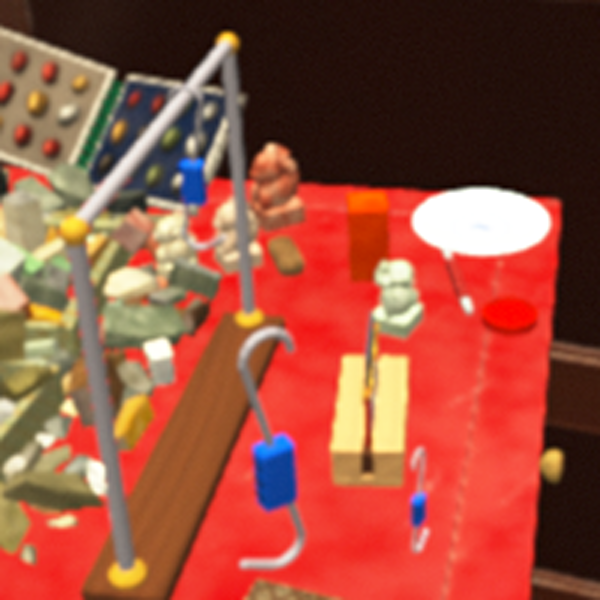

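View pics/topz.png

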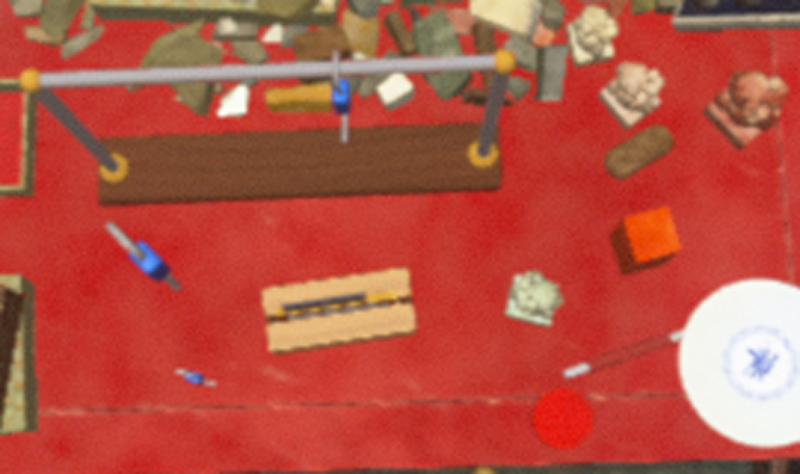

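```bash
cat > h.py <<'E'
import numpy as np,cv2
def load(n): 
    z=np.load(f"pics/{n}.npz");return z["im"],z["d"],z["K"],z["T"]
def ray(u,v,K,T,fish=False):
    x=(u-K[0,2])/K[0,0];y=(v-K[1,2])/K[1,1]
    if fish:
        r=np.hypot(x,y)+1e-12;d=np.array([np.sin(r)*x/r,np.sin(r)*y/r,np.cos(r)])
    else: d=np.array([x,y,1.])
    return T[:3,3],T[:3,:3]@d
def onplane(u,v,K,T,z,fish=False):
    o,d=ray(u,v,K,T,fish);return o+d*(z-o[2])/d[2]
def dep(u,v,d,K,T):
    z=d[int(round(v)),int(round(u))];o,r=ray(u,v,K,T);return o+r*z
def tri(a,b):
    (o1,d1),(o2,d2)=a,b
    d1=d1/np.linalg.norm(d1);d2=d2/np.linalg.norm(d2)
    A=np.stack([d1,-d2],1);s=np.linalg.lstsq(A,o2-o1,rcond=None)[0]
    p,q=o1+s[0]*d1,o2+s[1]*d2;return (p+q)/2,np.linalg.norm(p-q)
def blobs(mask,amin=4):
    n,l,st,c=cv2.connectedComponentsWithStats(mask.astype(np.uint8));return [(st[i],c[i]) for i in range(1,n) if st[i][4]>=amin],l
E
python3 - <<'E'
from h import *
np.set_printoptions(precision=4,suppress=True)
for n in("top0","side0"):
    im,d,K,T=load(n);hsv=cv2.cvtColor(im,cv2.COLOR_RGB2HSV)
    v,u=np.mgrid[:384,:512]
    roi=(u>125)&(u<345)&(v>110)&(v<320)
    b=(hsv[...,0]>100)&(hsv[...,0]<125)&(hsv[...,1]>150)&(hsv[...,2]>90)&roi
    g=(hsv[...,0]>17)&(hsv[...,0]<26)&(hsv[...,1]>170)&(hsv[...,2]>150)&roi
    for nm,m in(("blue",b),("gold",g)):
        for st,c in blobs(m)[0]: print(n,nm,st,c,dep(*c,d,K,T))
E
```

```text
top0 blue [243 138   4   7  19] [244.7895 141.6842] [ 0.5946 -0.0365  0.2119]
top0 blue [178 193   6   9  25] [180.48 198.04] [0.5034 0.1122 0.1012]
top0 gold [297 127   6   7  32] [299.6875 130.0938] [ 0.5978 -0.1417  0.2659]
top0 gold [137 134   5   7  29] [139.2414 136.7931] [0.5936 0.158  0.2682]
top0 gold [220 139  21   6  87] [231.1954 142.0805] [0.6501 0.0046 0.0233]
top0 gold [288 158  10   8  40] [291.875 162.25 ] [ 0.5928 -0.1394  0.0346]
top0 gold [164 163   9   8  32] [169.0625 167.25  ] [0.5898 0.1529 0.0331]
top0 gold [254 209   9   3  16] [258.4375 209.8125] [ 0.4759 -0.0579  0.0756]
side0 blue [199 167   9  16 106] [203.6321 174.6509] [ 0.5981 -0.0289  0.2012]
side0 blue [225 261  13  23 239] [231.2929 272.3096] [0.5071 0.1267 0.0837]
side0 blue [278 281   3   8  23] [278.9565 284.3478] [0.4237 0.0963 0.0402]
side0 gold [212 126   7   5  14] [215.9286 127.2857] [ 0.5986 -0.1396  0.2653]
side0 gold [150 147   3   5   8] [151.25 149.  ] [ 0.9012 -0.4065  0.0913]
side0 gold [179 157   2   3   5] [179.4 157.8] [ 0.8054 -0.3944  0.0716]
side0 gold [160 189   9   7  45] [164.1111 192.2222] [0.5945 0.166  0.264 ]
side0 gold [156 191   3   4  10] [157.  192.5] [ 0.8124 -0.227   0.0378]
side0 gold [172 195   3   4   6] [173.  196.5] [ 0.7575 -0.2081  0.0397]
side0 gold [150 216  11   7  47] [154.383  219.1277] [ 0.7617 -0.0941  0.0376]
side0 gold [219 219   9   5  33] [222.7576 221.2121] [ 0.5981 -0.1323  0.0226]
side0 gold [261 241   3   6   8] [262.25 244.  ] [0.4694 0.0183 0.0738]
side0 gold [179 247  11  17 119] [183.958  254.4454] [0.6484 0.0104 0.0206]
side0 gold [176 302  13   9  75] [182.1733 306.6267] [0.5947 0.1656 0.0233]
```

```bash
python3 - <<'E'
from plant import *
from h import *
from scipy.spatial.transform import Rotation as R
np.set_printoptions(precision=3,suppress=True)
s=observe();r=R.from_euler('xyz',s["tcp_rot"]);T=get_calibration("wrist")["world_from_camera"]
print("cam in tool",r.inv().apply(T[:3,3]-s["eef_pos"]),r.inv().as_matrix()@T[:3,:3])
def tcp(c,p,yaw): # grasp point c
    return c+0.019*np.array([np.cos(yaw)*np.cos(p),np.sin(yaw)*np.cos(p),-np.sin(p)])
for c in([.597,-.034,.196],[.597,-.034,.215],[.5,-.034,.23],[.50,0,.15],[.47,0.01,.13],[.45,0.01,.13]):
  for p in(0,10,20,28,35,45):
    for roll in(0,np.pi):
      q=inverse_kinematics(tcp(np.array(c),np.radians(p),0),[roll,np.radians(p),0]);print(c,p,round(roll,1),q)
E
```

```text
cam in tool [-0.142 -0.    -0.085] [[-0.001 -0.329  0.944]
 [ 1.    -0.     0.001]
 [ 0.     0.944  0.329]]
[0.597, -0.034, 0.196] 0 0 [-0.4    0.211  2.489  2.704  1.166  1.753]
[0.597, -0.034, 0.196] 0 3.1 [-0.4    0.211  2.489  2.704  1.166 -1.389]
[0.597, -0.034, 0.196] 10 0 [-0.394 -0.012  2.518  2.601  0.824  1.886]
[0.597, -0.034, 0.196] 10 3.1 [-0.394 -0.012  2.518  2.601  0.824 -1.256]
[0.597, -0.034, 0.196] 20 0 [-0.375 -0.174  2.498  2.363  0.512  2.148]
[0.597, -0.034, 0.196] 20 3.1 [-0.375 -0.174  2.498  2.363  0.512 -0.994]
[0.597, -0.034, 0.196] 28 0 [-0.354 -0.243  2.448  1.924  0.332  2.599]
[0.597, -0.034, 0.196] 28 3.1 [-0.354 -0.243  2.448  1.924  0.332 -0.543]
[0.597, -0.034, 0.196] 35 0 None
[0.597, -0.034, 0.196] 35 3.1 [-0.333 -0.264  2.387  1.272  0.284  0.115]
[0.597, -0.034, 0.196] 45 0 [-0.301 -0.242  2.277  0.566  0.402 -2.316]
[0.597, -0.034, 0.196] 45 3.1 [-0.301 -0.242  2.277  0.566  0.402  0.825]
[0.597, -0.034, 0.215] 0 0 [-0.4    0.129  2.506  2.691  1.107  1.784]
[0.597, -0.034, 0.215] 0 3.1 [-0.4    0.129  2.506  2.691  1.107 -1.358]
[0.597, -0.03
[... 1490 characters left out ...]
13] 0 0 None
[0.47, 0.01, 0.13] 0 3.1 None
[0.47, 0.01, 0.13] 10 0 None
[0.47, 0.01, 0.13] 10 3.1 None
[0.47, 0.01, 0.13] 20 0 None
[0.47, 0.01, 0.13] 20 3.1 None
[0.47, 0.01, 0.13] 28 0 None
[0.47, 0.01, 0.13] 28 3.1 None
[0.47, 0.01, 0.13] 35 0 None
[0.47, 0.01, 0.13] 35 3.1 None
[0.47, 0.01, 0.13] 45 0 None
[0.47, 0.01, 0.13] 45 3.1 None
[0.45, 0.01, 0.13] 0 0 None
[0.45, 0.01, 0.13] 0 3.1 None
[0.45, 0.01, 0.13] 10 0 None
[0.45, 0.01, 0.13] 10 3.1 None
[0.45, 0.01, 0.13] 20 0 None
[0.45, 0.01, 0.13] 20 3.1 None
[0.45, 0.01, 0.13] 28 0 None
[0.45, 0.01, 0.13] 28 3.1 None
[0.45, 0.01, 0.13] 35 0 None
[0.45, 0.01, 0.13] 35 3.1 None
[0.45, 0.01, 0.13] 45 0 None
[0.45, 0.01, 0.13] 45 3.1 None
```

```bash
python3 - <<'E'
from plant import *
from h import *
def tcp(c,p,yaw):
    return c+0.019*np.array([np.cos(yaw)*np.cos(p),np.sin(yaw)*np.cos(p),-np.sin(p)])
y0=0.0
for x in(.473,.495):
 for z in(.125,.145):
  print(x,z,"rows pitch 30..75 step5; cols yaw -40..40 step 10, then 180-range")
  for p in range(30,80,5):
    print(p,[''.join('o' if inverse_kinematics(tcp(np.array([x,y0,z]),np.radians(p),np.radians(yw)),[np.pi,np.radians(p),np.radians(yw)]) is not None or inverse_kinematics(tcp(np.array([x,y0,z]),np.radians(p),np.radians(yw)),[0,np.radians(p),np.radians(yw)]) is not None else '.' for yw in rng) for rng in (range(-60,61,10),range(120,241,10))])
E
```

```text
0.473 0.125 rows pitch 30..75 step5; cols yaw -40..40 step 10, then 180-range
30 ['.........oooo', 'ooooooooooooo']
35 ['o........oooo', 'ooooooooooooo']
40 ['ooo......oooo', 'ooooooooooooo']
45 ['ooooo...ooooo', 'ooooooooooooo']
50 ['ooooooooooooo', 'ooooooooooooo']
55 ['ooooooooooooo', 'ooooooooooooo']
60 ['ooooooooooooo', 'ooooooooooooo']
65 ['ooooooooooooo', 'ooooooooooooo']
70 ['ooooooooooooo', 'ooooooooooooo']
75 ['ooooooooooooo', 'ooooooooooooo']
0.473 0.145 rows pitch 30..75 step5; cols yaw -40..40 step 10, then 180-range
30 ['o.........ooo', 'ooooooooooooo']
35 ['o........oooo', 'ooooooooooooo']
40 ['oooo.....oooo', 'ooooooooooooo']
45 ['ooooo...ooooo', 'ooooooooooooo']
50 ['ooooooooooooo', 'ooooooooooooo']
55 ['ooooooooooooo', 'ooooooooooooo']
60 ['ooooooooooooo', 'ooooooooooooo']
65 ['ooooooooooooo', 'ooooooooooooo']
70 ['ooooooooooooo', 'ooooooooooooo']
75 ['ooooooooooooo', 'ooooooooooooo']
0.495 0.125 rows pitch 30..75 step5; cols yaw -40..40 step 10, then 180-range
30 ['.........oooo', 'ooooooooooooo']
35 ['o........oooo', 'ooooooooooooo']
40 ['oo......ooooo', 'ooooooooooooo']
45 ['ooooooooooooo', 'ooooooooooooo']
50 ['ooooooooooooo', 'ooooooooooooo']
55 ['ooooooooooooo', 'ooooooooooooo']
60 ['ooooooooooooo', 'ooooooooooooo']
65 ['ooooooooooooo', 'ooooooooooooo']
70 ['ooooooooooooo', 'ooooooooooooo']
75 ['ooooooooooooo', 'ooooooooooooo']
0.495 0.145 rows pitch 30..75 step5; cols yaw -40..40 step 10, then 180-range
30 ['.........oooo', 'ooooooooooooo']
35 ['o........oooo', 'ooooooooooooo']
40 ['ooooo...ooooo', 'ooooooooooooo']
45 ['ooooooooooooo', 'ooooooooooooo']
50 ['ooooooooooooo', 'ooooooooooooo']
55 ['ooooooooooooo', 'ooooooooooooo']
60 ['ooooooooooooo', 'ooooooooooooo']
65 ['ooooooooooooo', 'ooooooooooooo']
70 ['ooooooooooooo', 'ooooooooooooo']
75 ['ooooooooooooo', 'ooooooooooooo']
```

```bash
python3 - <<'E'
from h import *
np.set_printoptions(precision=4,suppress=True)
for n in("top0","side0"):
    im,d,K,T=load(n)
    v,u=np.mgrid[:384,:512]
    x=(u-K[0,2])/K[0,0];y=(v-K[1,2])/K[1,1]
    P=np.stack([x*d,y*d,d],-1)@T[:3,:3].T+T[:3,3]
    def box(a):return np.all((P>[a[0],a[2],a[4]])&(P<[a[1],a[3],a[5]]),-1)&(d>0)
    for nm,a in(("bighook",(.44,.56,.07,.19,.02,.3)),("tag",(.42,.52,-.08,.08,.045,.15)),("small",(.38,.45,.06,.13,.01,.2)),("hook",(.55,.64,-.06,-.01,.1,.24))):
        q=P[box(a)];print(n,nm,len(q),q.min(0) if len(q) else '',q.max(0) if len(q) else '',q.mean(0) if len(q) else '')
    q=P[box((.42,.52,-.08,.08,.07,.12))]
    if len(q)>5: print("tagline fit x=a*y+b",np.polyfit(q[:,1],q[:,0],1))
    q=P[box((.55,.64,-.12,.13,.245,.28))];print("rail fit",len(q),np.polyfit(q[:,1],q[:,0],1),np.median(q[:,2]))
from plant import *
def tcp(c,p,yaw):
    return c+0.019*np.array([np.cos(yaw)*np.cos(p),np.sin(yaw)*np.cos(p),-np.sin(p)])
print(inverse_kinematics([.35,.33,.38],[0,np.radians(65),.6]))
print(inverse_kinematics([.49,-.01,.3],[0,np.radians(50),0]))
print(inverse_kinematics([.49,-.01,.3],[0,np.radians(60),0]))
E
```

```text
top0 bighook 162 [0.4938 0.1041 0.0226] [0.5204 0.1286 0.1845] [0.5043 0.1137 0.1154]
top0 tag 193 [ 0.4646 -0.0682  0.0469] [0.4804 0.0221 0.1   ] [ 0.4712 -0.0226  0.0761]
top0 small 24 [0.4174 0.082  0.0254] [0.4262 0.0973 0.085 ] [0.4212 0.0879 0.0579]
top0 hook 71 [ 0.5773 -0.0411  0.1427] [ 0.6048 -0.0307  0.2337] [ 0.5925 -0.0364  0.1971]
tagline fit x=a*y+b [-0.1326  0.4686]
rail fit 734 [-0.0101  0.5961] 0.26447618065968886
side0 bighook 528 [0.4967 0.1059 0.0205] [0.5302 0.1375 0.183 ] [0.5097 0.123  0.1031]
side0 tag 138 [ 0.4669 -0.0693  0.0451] [0.4808 0.0251 0.0985] [ 0.4727 -0.0053  0.0737]
side0 small 91 [0.4207 0.0845 0.0125] [0.4282 0.0988 0.084 ] [0.4246 0.0926 0.0463]
side0 hook 200 [ 0.5813 -0.0389  0.1457] [ 0.6131 -0.0273  0.2388] [ 0.5992 -0.0321  0.1924]
tagline fit x=a*y+b [-0.1     0.4725]
rail fit 385 [-0.0116  0.5975] 0.26446984978341714
[ 0.5884 -0.5541  1.9904  0.0051  1.269  -1.5828]
[-0.3256 -0.7597  2.3329  0.2627  0.9136 -1.9867]
[-0.2766 -0.6026  2.1892  0.1578  1.0534 -1.8904]
```

The three lookalikes are a big free-standing hook at side (231,272)/top (180,198), a small one at side (279,284)/top (196,237), and the middle-sized one hanging on the rail at side (204,175)/top (245,142). I choose the one on the rail. Next I move to a viewpoint for a close check.

```bash
cat > cam.py <<'E'
from plant import *
import cv2,numpy as np
def snap(n,name):
    c=get_calibration(n);im,d=get_image(n)
    cv2.imwrite(f"pics/{name}.png",cv2.resize(im[:,:,::-1],(768,576),interpolation=cv2.INTER_CUBIC))
    np.savez(f"pics/{name}.npz",im=im,d=d,K=c["intrinsics"],T=c["world_from_camera"])
E
python3 - <<'E'
from cam import *
movep([.35,.33,.38],[0,np.radians(65),.6])
movep([.49,-.01,.3],[0,np.radians(58),0])
snap("wrist","w1");s=observe();print(s["time_s"],s["eef_pos"],s["tcp_rot"],s["ft_force"],s["q"])
E
```

```text
2.8917 [ 0.49021883 -0.0090882   0.30039107] [3.86421357e-04 1.01199724e+00 2.01664720e-03] [ 0.08240862 -0.10037948 -0.40114906] [-0.28370349 -0.63355935  2.21699201  0.17576154  1.0247084  -1.90649067]
```

View pics/w1.png

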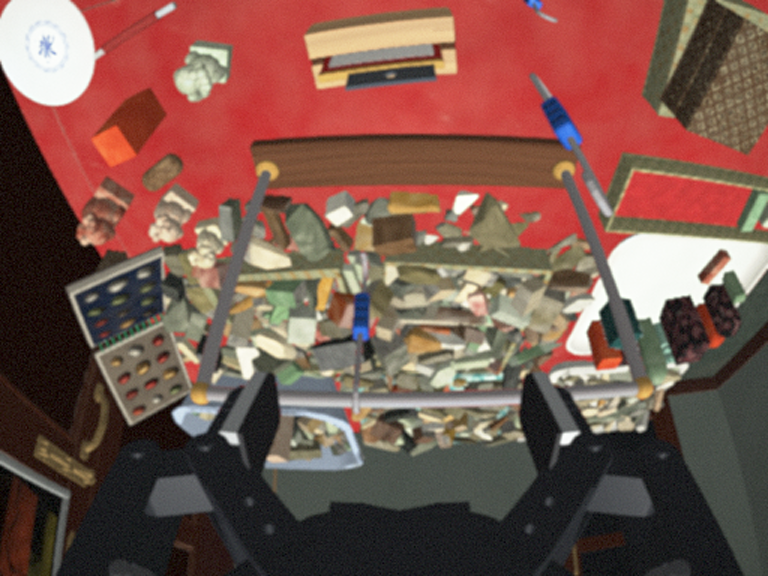

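```bash
python3 - <<'E'
import cv2
s=cv2.imread("pics/w1.png")
im=cv2.imread("pics/w1.png")
a=cv2.resize(im[0:110,290:470],(720,440),interpolation=cv2.INTER_CUBIC)
b=cv2.resize(im[230:430,300:420],(360,600),interpolation=cv2.INTER_CUBIC)
cv2.imwrite("pics/w1a.png",a);cv2.imwrite("pics/w1b.png",b)
E
```

```text
(no output)
```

View pics/w1a.png

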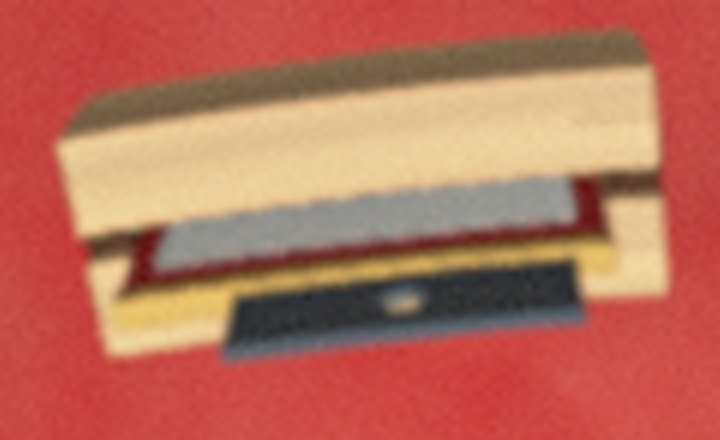

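View pics/w1b.png

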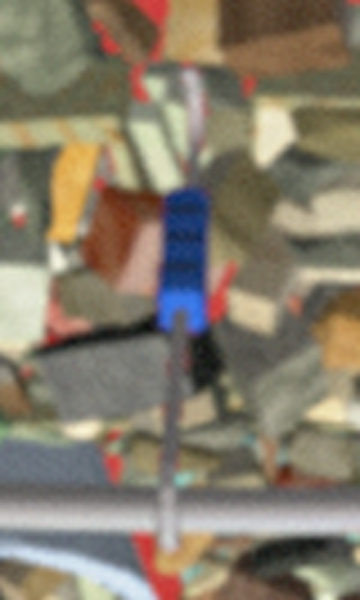

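```bash
python3 - <<'E'
from h import *
np.set_printoptions(precision=4,suppress=True)
im,d,K,T=load("w1")
def va(x,y): return ((x/4+290)+.5)*2/3-.5,((y/4)+.5)*2/3-.5
def vb(x,y): return ((x/3+300)+.5)*2/3-.5,((y/3+230)+.5)*2/3-.5
def at(p,z): return onplane(*p,K,T,z,fish=True)
print("hole",at(va(403,299),.084),d[50,260])
print("strip top ends",at(va(224,358),.096),at(va(585,319),.096))
print("plate top bar ends",at(va(112,322),.072),at(va(618,265),.072))
print("stand near edge",at(va(60,140),.034),at(va(655,67),.034))
# hook: sleeve
for nm,p,z in(("sleeve top end",vb(183,320),.212),("sleeve bot",vb(187,192),.180),("hook top on rail",vb(167,525),.267),("low",vb(193,90),.15)):
    print(nm,at(p,z))
for x in(50,170,320): print("rail axis-ish",at(vb(x,508),.265))
E
```

```text
hole [ 0.4716 -0.0148  0.084 ] 0.33240443
strip top ends [ 0.4768 -0.0449  0.096 ] [0.4696 0.0157 0.096 ]
plate top bar ends [ 0.4798 -0.0681  0.072 ] [0.4694 0.0233 0.072 ]
stand near edge [ 0.4556 -0.0819  0.034 ] [0.4421 0.0322 0.034 ]
sleeve top end [ 0.6001 -0.0351  0.212 ]
sleeve bot [ 0.5936 -0.0353  0.18  ]
hook top on rail [ 0.5912 -0.0353  0.267 ]
low [ 0.5904 -0.0352  0.15  ]
rail axis-ish [ 0.5885 -0.059   0.265 ]
rail axis-ish [ 0.5872 -0.0345  0.265 ]
rail axis-ish [ 0.5867 -0.0045  0.265 ]
```

```bash
cat > hk.py <<'E'
import numpy as np
from scipy.spatial.transform import Rotation as Ro
def Rh(yaw,a): return Ro.from_euler('xyz',[0,-a,yaw]).as_matrix()
def g0(p,adv=.012,low=.005): return np.array([adv*np.cos(p),0,-low-adv*np.sin(p)])
def tool(S,yaw,a,p,g): # hook sleeve centre S -> tcp pos, rpy
    return np.asarray(S)+Rh(yaw,a)@g,[0.,p-a,yaw]
tip=np.array([-18.5,0,-42])/1e3
W0=tip+.010*np.array([-np.cos(np.pi/6),0,.5]);W1=np.array([-5.5,0,-49.5])/1e3;W2=np.array([0,0,-51])/1e3
E
python3 - <<'E'
from plant import *
from hk import *
hole=np.array([.472,-.0147,.084]);D=np.pi/180
ik=lambda pos,rpy: inverse_kinematics(pos,rpy) is not None
for p in(38,40,42,45):
  g=g0(p*D)
  for a in(0,5,10):
    r=[]
    for yw in range(0,46,5):
      R=Rh(yw*D,a*D)
      c=''
      for W,up in((W0,0),(W1,0),(W2,0),(W2,.06),(W2,.1)):
        c+='o' if ik(*tool(hole-R@W+[0,0,up],yw*D,a*D,p*D,g)) else '.'
      r.append(c)
    print(p,a,r)
E
```

```text
38 0 ['.....', '.....', '.....', '.....', '.....', '.....', 'o....', 'ooo..', 'ooo..', 'ooo..']
38 5 ['.....', '.....', '.....', '.....', '.....', 'o....', 'ooo..', 'ooo..', 'oooo.', 'oooo.']
38 10 ['.....', '.....', '.....', '.....', '.....', '.....', 'oo...', 'oooo.', 'ooooo', 'ooooo']
40 0 ['.....', '.....', '.....', '.....', '.....', '.....', '.....', 'o....', 'ooo..', 'ooo..']
40 5 ['.....', '.....', '.....', '.....', '.....', 'o....', 'ooo..', 'ooo..', 'ooo..', 'oooo.']
40 10 ['.....', '.....', '.....', '.....', '.....', '.....', 'ooo..', 'oooo.', 'oooo.', 'ooooo']
42 0 ['.....', '.....', '....o', '.....', '.....', '.....', '.....', '.....', '.....', 'ooo..']
42 5 ['.....', '.....', '.....', '.....', '.....', '.....', 'ooo..', 'ooo..', 'ooo..', 'oooo.']
42 10 ['.....', '.....', '.....', '.....', '.....', '.....', 'ooo..', 'oooo.', 'oooo.', 'ooooo']
45 0 ['....o', '....o', '...oo', '.....', '.....', '.....', '.....', '.....', '.....', '.....']
45 5 ['.....', '.....', '.....', '.....', '.....', '.....', '.....', '.....', 'ooo..', 'ooo..']
45 10 ['.....', '.....', '.....', '.....', '.....', 'o....', 'ooo..', 'ooo..', 'ooo..', 'oooo.']
```

```bash
python3 - <<'E'
from plant import *
from hk import *
hole=np.array([.472,-.0147,.084]);D=np.pi/180
ik=lambda pos,rpy: inverse_kinematics(pos,[np.pi,rpy[1],rpy[2]]) is not None
for p in(35,40,42,45,48):
  g=g0(p*D)
  for a in(-5,0,5,10,15,20):
    r=[]
    for yw in range(-25,46,5):
      R=Rh(yw*D,a*D)
      c=''
      for W,up in((W0,0),(W1,0),(W2,0),(W2,.06),(W2,.1)):
        c+='o' if ik(*tool(hole-R@W+[0,0,up],yw*D,a*D,p*D,g)) else '.'
      r.append(c)
    print(p,a,' '.join(r))
S=np.array([.5965,-.035,.196])
for p in (35,40,42,45,48):
  print(p,[[inverse_kinematics(q[0],[ro,q[1][1],0]) is not None for q in (tool(S+[-dx,0,dz],0,0,p*D,g0(p*D)),)] for ro in(0,np.pi) for dx,dz in((0,0),(0,.015),(.03,.015),(.06,.015),(.056,.056))])
E
```

```text
35 -5 ...oo ....o ..... ..... ..... ..... ..... ..... ....o o..oo ooooo ooooo ooooo ooooo ooooo
35 0 ..... ..... ..... ..... ..... ..... ..... ..... ..... ..... o...o ooooo ooooo ooooo ooooo
35 5 ..... ..... ..... ..... ..... ..... ..... ..... ..... ..... ..... ooooo ooooo ooooo ooooo
35 10 ..... ..... ..... ..... ..... ..... ..... ..... ..... ..... ..... oo..o ooooo ooooo ooooo
35 15 ..... ..... ..... ..... ..... ..... ..... ..... ..... ..... ..... oo... ooooo ooooo ooooo
35 20 ..... ..... ..... ..... ..... ..... ..... ..... ..... ..... ..... ooo.. ooooo ooooo ooooo
40 -5 ..ooo oo.oo ...oo ...oo o...o o...o o...o o..oo oo.oo ooooo ooooo ooooo ooooo ooooo ooooo
40 0 ...oo ....o ..... ..... ..... ..... ..... ..... ....o o...o ooooo ooooo ooooo ooooo ooooo
40 5 ..... ..... ..... ..... ..... ..... ..... ..... ..... ..... o...o ooooo ooooo ooooo ooooo
40 10 ..... ..... ..... ..... ..... ..... ..... ..... ..... ..... ..... ooooo ooooo ooooo ooooo
40 15 ..... ..... ..... ..... ..... ..... ..... ..... ..... ..... ..... o.... ooooo ooooo ooooo
40 20 ..... ..... ..... ..... ..... ..... ..... 
[... 1493 characters left out ...]
 ..... ..... ..... ..... ..... ..... ..... ..... ....o o..oo ooooo ooooo ooooo ooooo
48 15 ..... ..... ..... ..... ..... ..... ..... ..... ..... ..... ..... ooooo ooooo ooooo ooooo
48 20 ..... ..... ..... ..... ..... ..... ..... ..... ..... ..... ..... o...o ooooo ooooo ooooo
35 [[False], [False], [False], [False], [True], [True], [True], [True], [True], [True]]
40 [[True], [True], [True], [True], [True], [True], [True], [True], [True], [True]]
42 [[True], [True], [True], [True], [True], [True], [True], [True], [True], [True]]
45 [[True], [True], [True], [True], [True], [True], [True], [True], [True], [True]]
48 [[True], [True], [True], [True], [True], [True], [True], [True], [True], [True]]
```

```bash
python3 - <<'E'
from plant import *
from hk import *
np.set_printoptions(precision=2,suppress=True)
hole=np.array([.472,-.0147,.084]);D=np.pi/180
for roll in (0,np.pi):
 for p,yw in((42,30),(40,30),(42,33)):
  g=g0(p*D)
  for a in(5,10,15):
    R=Rh(yw*D,a*D)
    print(roll,p,yw,a,end=' ')
    for W,up,dx in((W0,0,0),(W1,0,0),(W2,0,0),(W2,.015,0),(W2,.03,0),(W2,.04,0),(W2,.04,.03),(W2,.06,.03),(W2,.09,.03)):
        pos,rpy=tool(hole-R@W+[dx,0,up],yw*D,a*D,p*D,g)
        q=inverse_kinematics(pos,[roll,*rpy[1:]]);print('.' if q is None else q[[2,3,4,5]],end=' ')
    print()
E
```

```text
0 42 30 5 [2.5  1.22 0.94 2.65] [2.53 1.15 1.01 2.68] [2.54 1.14 1.03 2.67] . . . . . . 
0 42 30 10 [2.53 1.32 1.01 2.5 ] [2.56 1.24 1.08 2.53] [2.57 1.23 1.09 2.53] [2.57 1.2  1.11 2.59] [2.57 1.18 1.13 2.64] [2.56 1.16 1.15 2.68] [2.5  1.21 1.07 2.67] . . 
0 42 30 15 [2.54 1.4  1.09 2.36] . . . . . [2.52 1.3  1.14 2.54] [2.52 1.27 1.16 2.61] . 
0 40 30 5 [2.51 1.26 0.96 2.59] [2.54 1.19 1.03 2.62] [2.55 1.18 1.05 2.62] [2.55 1.15 1.07 2.67] . . . . . 
0 40 30 10 [2.53 1.35 1.03 2.44] [2.57 1.28 1.1  2.47] [2.57 1.27 1.12 2.47] [2.57 1.24 1.14 2.53] [2.57 1.22 1.15 2.59] [2.57 1.2  1.17 2.63] [2.51 1.25 1.09 2.62] . . 
0 40 30 15 [2.55 1.43 1.12 2.31] . . . . . [2.53 1.34 1.16 2.48] [2.53 1.31 1.18 2.56] [2.52 1.27 1.21 2.67] 
0 42 33 5 [2.48 1.19 0.98 2.62] [2.5  1.13 1.05 2.64] [2.51 1.12 1.06 2.64] . . . . . . 
0 42 33 10 [2.5  1.28 1.05 2.48] [2.53 1.22 1.11 2.5 ] [2.53 1.2  1.13 2.5 ] [2.53 1.18 1.15 2.55] [2.53 1.16 1.17 2.61] [2.53 1.15 1.18 2.64] [2.46 1.19 1.12 2.64] . . 
0 42 33 15 [2.51 1.36 1.12 2.35] [2.54 1.29 1.19 2.36] [2.54 1.27 1.2  2.36] [2.55 1.25 1.22 2.42] [2.55 1.23 1.23 2.47] [2.55 1.22 1.25 2.51] [2.49 1.27 1.18 2.51] [2.48 1.25 1.2  2.58] [2.47 1.22 1.23 2.68] 
3.141592653589793 42 30 5 [ 2.5   1.22  0.94 -0.49] [ 2.53  1.15  1.01 -0.47] [ 2.54  1.14  1.03 -0.47] [ 2.54  1.11  1.05 -0.41] [ 2.53  1.09  1.07 -0.36] [ 2.53  1.07  1.09 -0.32] [ 2.46  1.11  1.02 -0.33] [ 2.45  1.08  1.05 -0.26] [ 2.43  1.03  1.09 -0.18] 
3.141592653589793 42 30 10 [ 2.53  1.32  1.01 -0.64] [ 2.56  1.24  1.08 -0.61] [ 2.57  1.23  1.09 -0.61] [ 2.57  1.2   1.11 -0.56] [ 2.57  1.18  1.13 -0.5 ] [ 2.56  1.16  1.15 -0.46] [ 2.5   1.21  1.07 -0.47] [ 2.49  1.18  1.1  -0.4 ] [ 2.48  1.14  1.14 -0.3 ] 
3.141592653589793 42 30 15 [ 2.54  1.4   1.09 -0.78] Traceback (most recent call last):
  File "<stdin>", line 13, in <module>
ValueError: time passes only in moves, steps and waits
```

```bash
python3 - <<'E'
from cam import *
from hk import *
D=np.pi/180;p=42*D;g=g0(p);S=np.array([.5965,-.0350,.196])
s=observe();print(s["time_s"])
movep([.48,-.035,.3],[np.pi,58*D,0])
ax=np.array([np.cos(p),0,-np.sin(p)])
pos,rpy=tool(S-.075*ax,0,0,p,g)
gripper_to(.05)
movep(pos,[np.pi,p,0])
snap("wrist","w2");snap("side","s2");s=observe();print(s["time_s"],s["eef_pos"],s["tcp_rot"],s["ft_force"],s["q"],s["opening"])
E
```

```text
2.8917
6.5583 [ 0.55085128 -0.03537484  0.23619922] [ 3.13989705e+00  7.30154993e-01 -6.89614343e-04] [-0.11250869 -0.09929767  0.79844574] [-0.37743704 -0.55916941  2.40876817  0.54655222  0.55552998  0.83402805] 0.049869231175253236
```

View pics/w2.png

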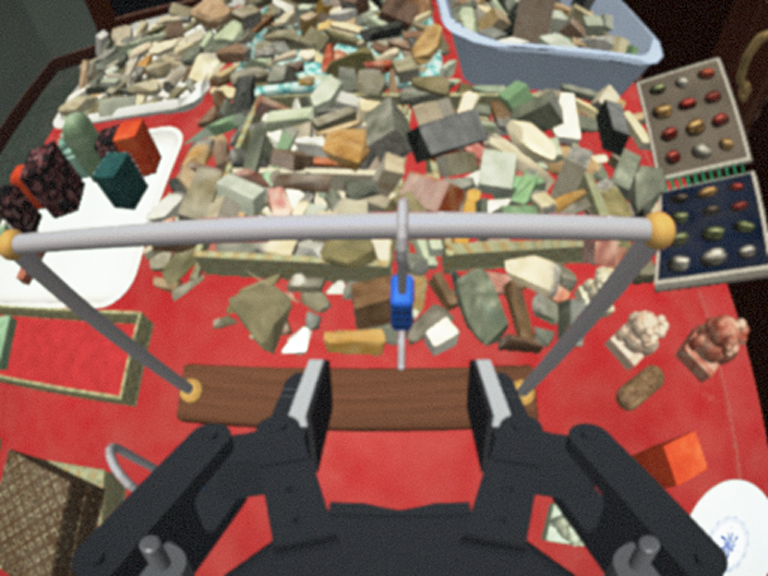

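View pics/s2.png

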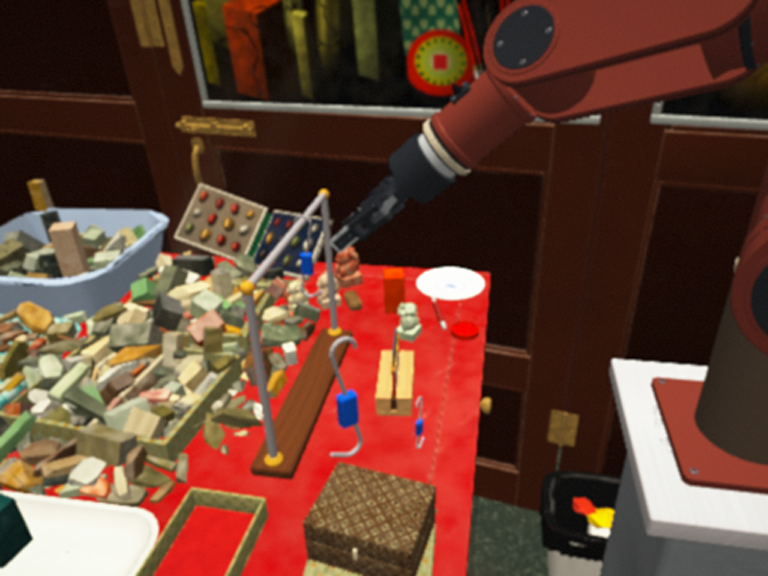

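```bash
python3 - <<'E'
from h import *
np.set_printoptions(precision=4,suppress=True)
im,d,K,T=load("w2");hsv=cv2.cvtColor(im,cv2.COLOR_RGB2HSV)
b=(hsv[...,0]>100)&(hsv[...,0]<125)&(hsv[...,1]>150)&(hsv[...,2]>90)
for st,c in blobs(b,20)[0]: print(st,c,onplane(*c,K,T,.198,fish=True))
f=lambda u,v:((u+.5)*2/3-.5,(v+.5)*2/3-.5)
for u,v,z in((402,205,.27),(402,250,.25),(401,365,.15)): print(onplane(*f(u,v),K,T,z,fish=True))
for u,v in((200,227),(600,218)): print('rail top line',onplane(*f(u,v),K,T,.2645,fish=True))
cv2.imwrite("pics/w2c.png",cv2.resize(im[120:250,230:310,::-1],None,fx=5,fy=4.5))
E
```

```text
[261 184  14  33 334] [267.3144 201.2455] [ 0.5978 -0.0355  0.198 ]
[ 0.5993 -0.0356  0.27  ]
[ 0.5936 -0.0357  0.25  ]
[ 0.5819 -0.0355  0.15  ]
rail top line [0.5957 0.0413 0.2645]
rail top line [ 0.6    -0.1123  0.2645]
```

View pics/w2c.png

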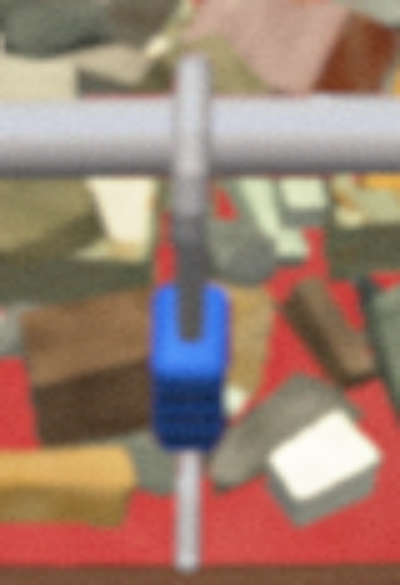

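The crop shows the middle-sized hook on the rail, with its sleeve at about px (267,201) and the tip pointing towards the robot. Sleeve y is −0.0355. Now I approach and grip it.

```bash
python3 - <<'E'
from cam import *
from hk import *
np.set_printoptions(precision=4,suppress=True)
D=np.pi/180;p=42*D;g=g0(p);S=np.array([.597,-.0356,.196])
pos,rpy=tool(S,0,0,p,g)
print(move_l(pos,feed=.08,rotation=[np.pi,p,0],max_force=4))
s=observe();print(s["time_s"],s["eef_pos"],s["tcp_rot"],s["ft_force"])
gripper_to(.0,f_grip=35)
s=observe();print(s["time_s"],s["eef_pos"],s["tcp_rot"],s["ft_force"],s["opening"],pos)
snap("wrist","w3");snap("side","s3")
E
```

```text
False
7.65 [ 0.606  -0.0356  0.1834] [ 3.1413  0.7325 -0.0001] [-0.1608  0.4121  0.282 ]
8.0833 [ 0.6061 -0.0357  0.1834] [ 3.1414  0.7324 -0.0002] [-0.6499  0.6891 -0.1512] 0.010362813929510712 [ 0.6059 -0.0356  0.183 ]
```

View pics/w3.png

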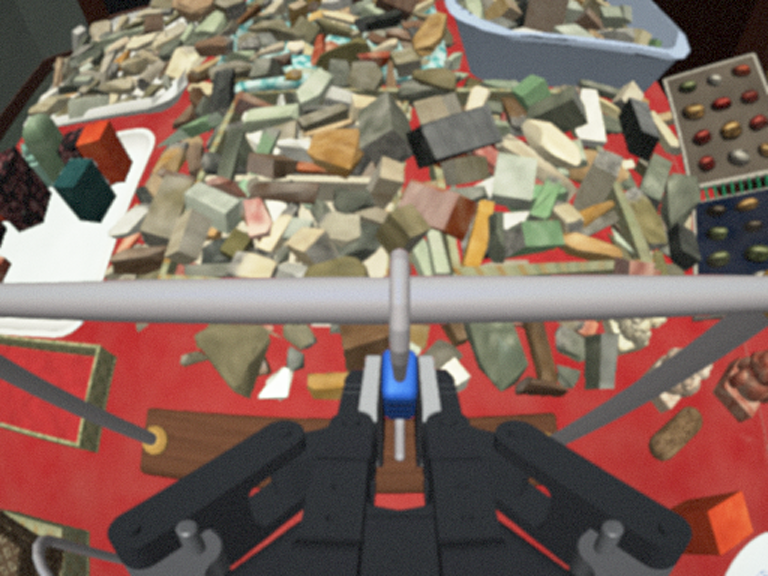

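```bash
cat >> hk.py <<'E'
D=np.pi/180;P=42*D
G=Ro.from_euler('xyz',[0,P,0]).as_matrix()*0+0
# actual grasp: tcp (.6061,-.0357,.1834) with hook S=(.597,-.0357,.196), tool pitch .7324 (hook upright)
P=.7324
G=np.array([.6061-.597,0,.1834-.196])
def pose(S,yaw,a):
    pos,r=tool(S,yaw,a,P,G);return pos,[np.pi,r[1],r[2]]
HOLE=np.array([.472,-.0147,.084])
def Sfor(W,yaw,a,hole=HOLE): return hole-Rh(yaw,a)@W
def onstraight(s): # point on wire axis extended, s = metres from tip centre inward (+), outward (-)
    return tip+s*np.array([np.cos(np.pi/6),0,-.5])
E
python3 - <<'E'
from cam import *
from hk import *
np.set_printoptions(precision=4,suppress=True)
S=np.array([.597,-.0357,.196])
def L(S,yaw,a,feed,mf=None):
    pos,r=pose(S,yaw,a);return move_l(pos,feed=feed,rotation=r,max_force=mf)
for S1 in([.597,-.0357,.214],[.553,-.0357,.214]): print(L(S1,0,0,.06,6),observe()["ft_force"])
Y=32*D;A=10*D
Sp=Sfor(onstraight(-.014),Y,A);print(Sp)
pos,r=pose(Sp+[.01,.006,.04],Y,A);movep(pos,r)
print(observe()["time_s"])
print(L(Sp,Y,A,.06,4))
hold(.2)
s=observe();print(s["time_s"],s["eef_pos"],s["tcp_rot"],s["ft_force"],s["opening"],pose(Sp,Y,A),s["q"])
snap("wrist","w4");snap("side","s4");snap("top","t4")
E
```

```text
False [ 0.5775  0.1804 -0.8463]
False [-0.4234 -0.145  -1.2601]
[ 0.4924 -0.0019  0.1238]
10.65
False
11.6917 [0.5021 0.0039 0.1134] [3.1405 0.5576 0.5581] [-0.2576 -0.9417 -0.211 ] 0.010175924083524867 (array([0.5019, 0.004 , 0.113 ]), [3.141592653589793, 0.5578670748005671, 0.5585053606381855]) [-0.7745 -0.1346  2.504   1.3035  1.0254 -0.656 ]
```

View pics/w4.png

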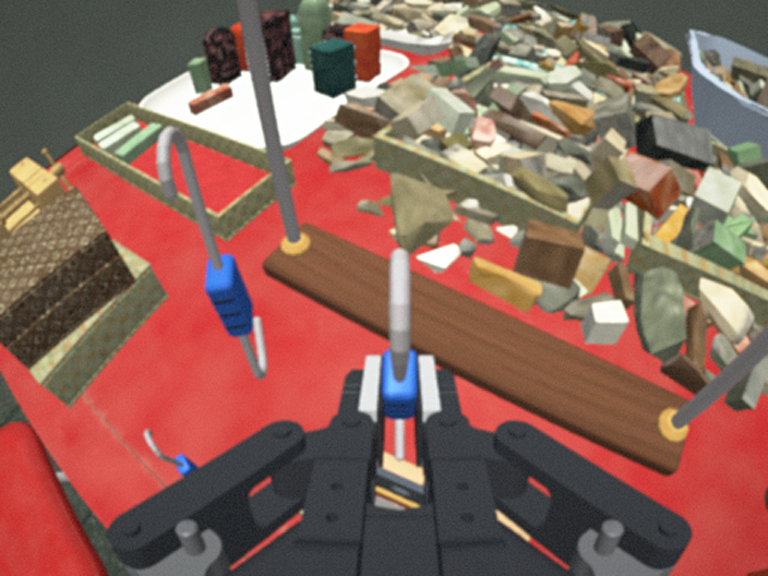

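View pics/s4.png

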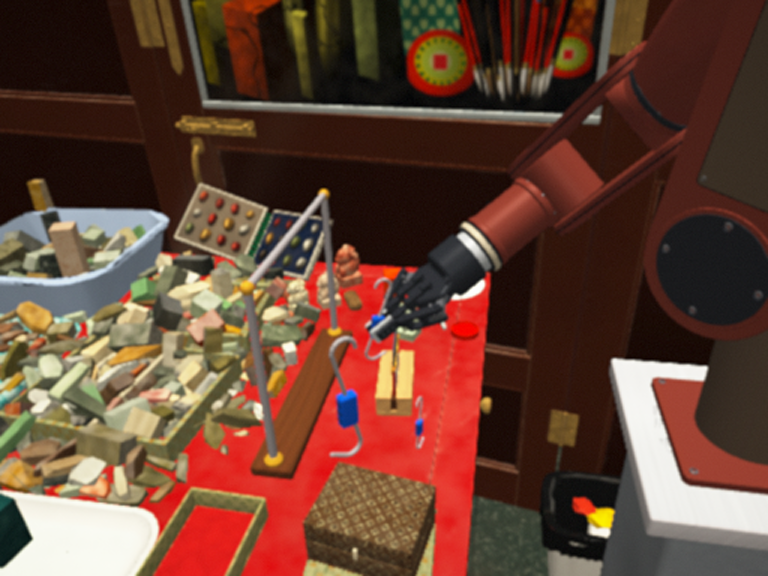

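```bash
python3 - <<'E'
import cv2,numpy as np
a=np.load("pics/w4.npz")["im"][:,:,::-1];b=np.load("pics/s4.npz")["im"][:,:,::-1]
cv2.imwrite("pics/w4c.png",cv2.resize(a[270:345,235:300],(520,600),interpolation=cv2.INTER_CUBIC))
cv2.imwrite("pics/s4c.png",cv2.resize(b[180:280,230:310],(480,600),interpolation=cv2.INTER_CUBIC))
E
```

```text
(no output)
```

View pics/w4c.png

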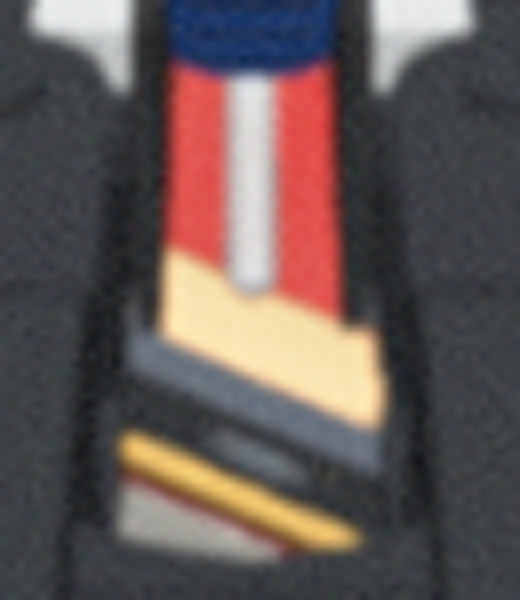

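View pics/s4c.png

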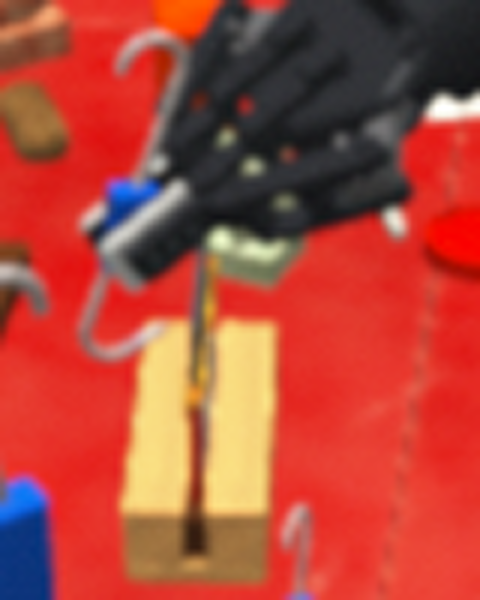

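```bash
python3 - <<'E'
from h import *
from hk import *
np.set_printoptions(precision=4,suppress=True)
im,d,K,T=load("w4")
f=lambda x,y:((x+.5)/8-.5+235,(y+.5)/8-.5+270)
for nm,x,y,z in(("hole",259,457,.084),("striptop L",130,345,.096),("striptop R",380,455,.096),("nearedge L",130,385,.096),("bar L",120,440,.072),("bar R",350,540,.072)):
    q=onplane(*f(x,y),K,T,z,fish=True);uv=f(x,y);print(nm,q,"depth",d[int(round(uv[1])),int(round(uv[0]))],"alongaxis",(q-T[:3,3])@T[:3,2])
q=onplane(*f(251,287),K,T,.0,fish=True)
Sobs=np.array([.5021,.0039,.1134])-Rh(.5581,10*D)@G
tp=Sobs+Rh(.5581,10*D)@(tip+.002*np.array([-np.cos(np.pi/6),0,.5]))
print("predicted tip end",tp,"S",Sobs)
# ray of tip pixel vs predicted point
o,r=ray(*f(251,290),K,T,True);t=(tp-o)@r/(r@r);print("ray closest",o+t*r, "plane normal y offset of hole in hook frame:")
hole=onplane(*f(259,457),K,T,.084,fish=True);print(Rh(.5581,10*D).T@(hole-Sobs),Rh(.5581,10*D).T@(o+t*r-Sobs))
E
```

```text
hole [ 0.4712 -0.0156  0.084 ] depth 0.16632561 alongaxis 0.16232613584854638
striptop L [ 0.471 -0.005  0.096] depth 0.15822722 alongaxis 0.15640372844406422
striptop R [ 0.4733 -0.024   0.096 ] depth 0.11951871 alongaxis 0.15132521932721615
nearedge L [ 0.4685 -0.0067  0.096 ] depth 0.16202639 alongaxis 0.154540145662872
bar L [ 0.4689 -0.0042  0.072 ] depth 0.11927709 alongaxis 0.174207090585869
bar R [ 0.4714 -0.0238  0.072 ] depth 0.17001274 alongaxis 0.16903859613955044
predicted tip end [ 0.4818 -0.0088  0.0803] S [ 0.4926 -0.002   0.1242]
ray closest [ 0.4829 -0.0075  0.0808] plane normal y offset of hole in hook frame:
[-0.032  -0.0002 -0.0352] [-0.0185  0.0004 -0.0408]
```

```bash
cat >> hk.py <<'E'
Y=32*D;A=10*D
_S=np.array([.4926,-.002,.1242])
HOLE=_S+Rh(.5581,A)@np.array([-.0315,-.0005,-.0353])
HOLE[2]=.084
ZC=np.array([0,0,-.0004])
E
python3 - <<'E'
from cam import *
from hk import *
np.set_printoptions(precision=4,suppress=True)
print(HOLE)
def L(S,yaw,a,feed,mf=None):
    pos,r=pose(S+ZC,yaw,a);return move_l(pos,feed=feed,rotation=r,max_force=mf)
f0=observe()["ft_force"]
print(L(Sfor(onstraight(-.012),Y,A,HOLE),Y,A,.02,2.5))
r=L(Sfor(onstraight(.006),Y,A,HOLE),Y,A,.02,2.0)
s=observe();Sx=s["eef_pos"]-Rh(s["tcp_rot"][2],P-s["tcp_rot"][1])@G
print(r,s["time_s"],s["ft_force"],f0,"hole in hook frame mm",1e3*(Rh(Y,A).T@(HOLE-Sx)),1e3*onstraight(.006))
snap("wrist","w5");snap("side","s5")
import cv2
a=np.load("pics/w5.npz")["im"][:,:,::-1];b=np.load("pics/s5.npz")["im"][:,:,::-1]
a=cv2.resize(a[270:345,235:300],(520,600),interpolation=cv2.INTER_CUBIC);b=cv2.resize(b[200:280,240:277],(278,600),interpolation=cv2.INTER_CUBIC)
cv2.imwrite("pics/w5c.png",np.hstack([a,b]))
E
```

```text
[ 0.4718 -0.0156  0.084 ]
False
False 13.175 [-0.1922 -0.0221 -0.5275] [-0.641  -0.2422  0.1232] hole in hook frame mm [-13.244   -0.0017 -44.5933] [-13.3038   0.     -45.    ]
```

View pics/w5c.png

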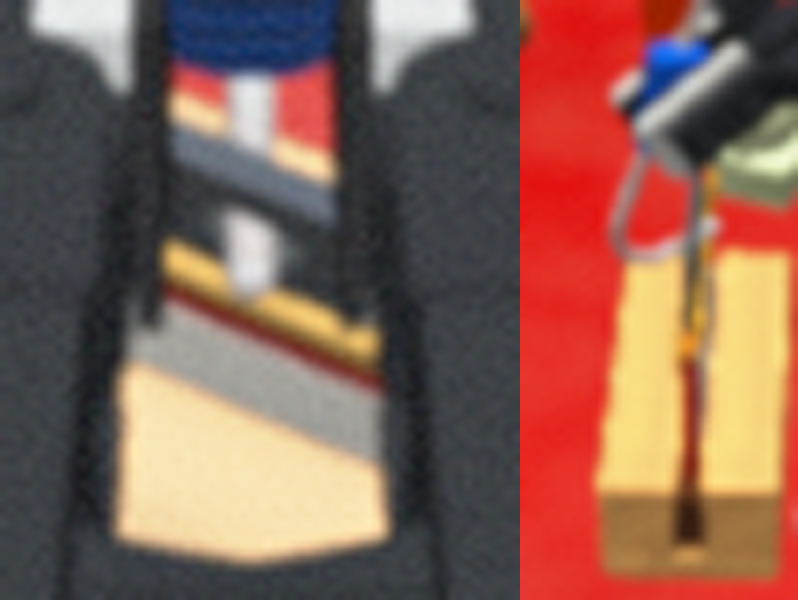

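```bash
python3 - <<'E'
from cam import *
from hk import *
np.set_printoptions(precision=4,suppress=True)
def L(S,yaw,a,feed,mf=None):
    pos,r=pose(S+ZC,yaw,a);return move_l(pos,feed=feed,rotation=r,max_force=mf)
WB=np.array([-.0019,0,-.0508])
print(L(Sfor(onstraight(.013),Y,A,HOLE),Y,A,.02,2.5),observe()["ft_force"])
SB=Sfor(WB,Y,A,HOLE)
print(L(SB,Y,A,.02,2.5),observe()["ft_force"])
snap("side","s6a")
print(L(SB+[0,0,.012],Y,A,.02,3),observe()["ft_force"])
s=observe();print(s["time_s"],s["eef_pos"])
snap("wrist","w6");snap("side","s6")
import cv2
a=np.load("pics/w6.npz")["im"][:,:,::-1];b=np.load("pics/s6.npz")["im"][:,:,::-1]
a=cv2.resize(a[270:345,235:300],(520,600),interpolation=cv2.INTER_CUBIC);b=cv2.resize(b[200:280,240:277],(278,600),interpolation=cv2.INTER_CUBIC)
cv2.imwrite("pics/w6c.png",np.hstack([a,b]))
E
```

```text
False [0.5613 0.9649 0.001 ]
False [-0.1614 -1.1259 -0.3905]
False [ 0.2671 -0.2287 -1.0336]
15.0167 [ 0.4753 -0.0134  0.1351]
```

View pics/w6c.png

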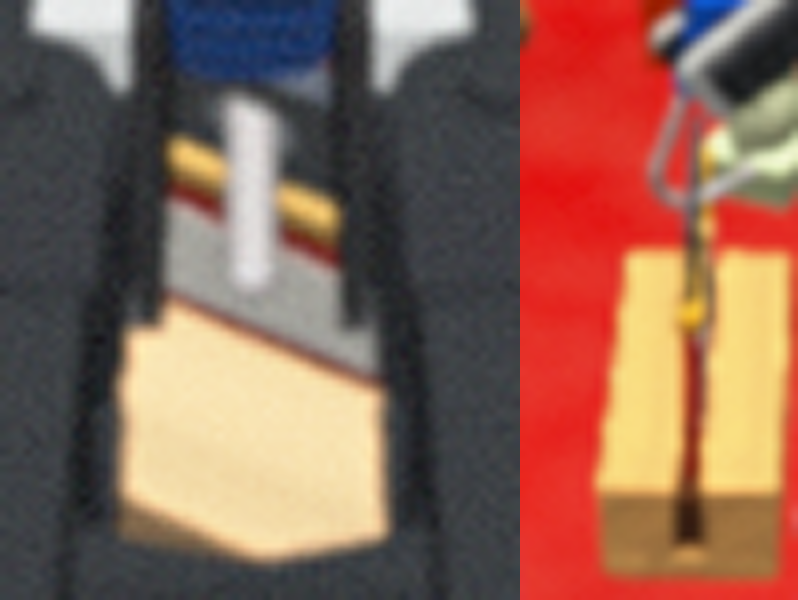

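```bash
python3 - <<'E'
from cam import *
from hk import *
np.set_printoptions(precision=4,suppress=True)
def L(S,yaw,a,feed,mf=None):
    pos,r=pose(S+ZC,yaw,a);return move_l(pos,feed=feed,rotation=r,max_force=mf)
SB=Sfor(np.array([-.0019,0,-.0508]),Y,A,HOLE)
print(L(SB+[0,0,.06],Y,A,.03,4),observe()["ft_force"])
hold(.3)
s=observe();print(s["time_s"],s["eef_pos"],s["opening"],s["ft_force"])
snap("wrist","w7");snap("side","s7");snap("top","t7")
import cv2
a=np.load("pics/w7.npz")["im"][:,:,::-1];b=np.load("pics/s7.npz")["im"][:,:,::-1]
a=cv2.resize(a[260:345,230:305],(440,500),interpolation=cv2.INTER_CUBIC);b=cv2.resize(b[170:280,230:305],(341,500),interpolation=cv2.INTER_CUBIC)
cv2.imwrite("pics/w7c.png",np.hstack([a,b]))
# candidate waypoints
S=np.array([.597,-.0357,.196])
for q in(([.54,-.02,.20],15*D,5*D),([.553,-.0357,.216],0,0),([.597,-.0357,.216],0,0),([.597,-.0357,.195],0,0)):
    pos,r=pose(np.array(q[0]),q[1],q[2]);print(inverse_kinematics(pos,r))
E
```

```text
False [-0.4778  0.0909 -0.8429]
17.1667 [ 0.4753 -0.0134  0.1831] 0.010270808392137981 [ 0.534   1.1322 -0.0795]
[-0.5486 -0.4216  2.4686  1.1176  0.6997  0.0031]
[-0.3648 -0.4593  2.4133  0.6344  0.464   0.7388]
[-0.3198 -0.3077  2.3101  0.6429  0.4005  0.749 ]
[-0.3198 -0.2674  2.3247  0.7304  0.358   0.6549]
```

View pics/w7c.png

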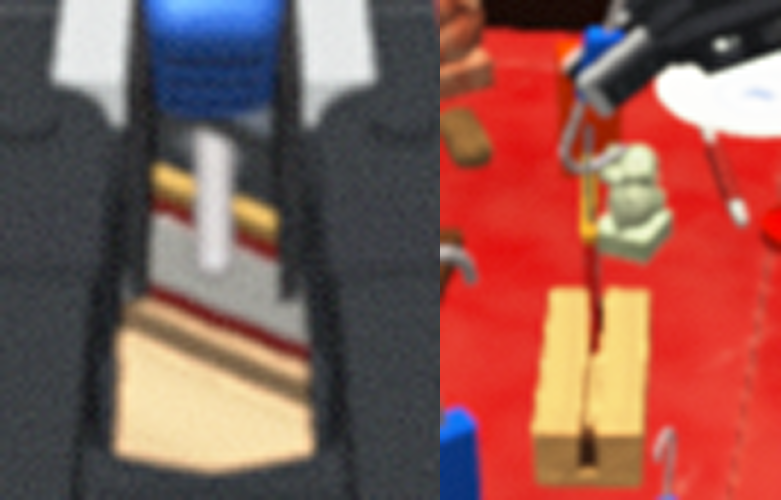

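View pics/w7.png

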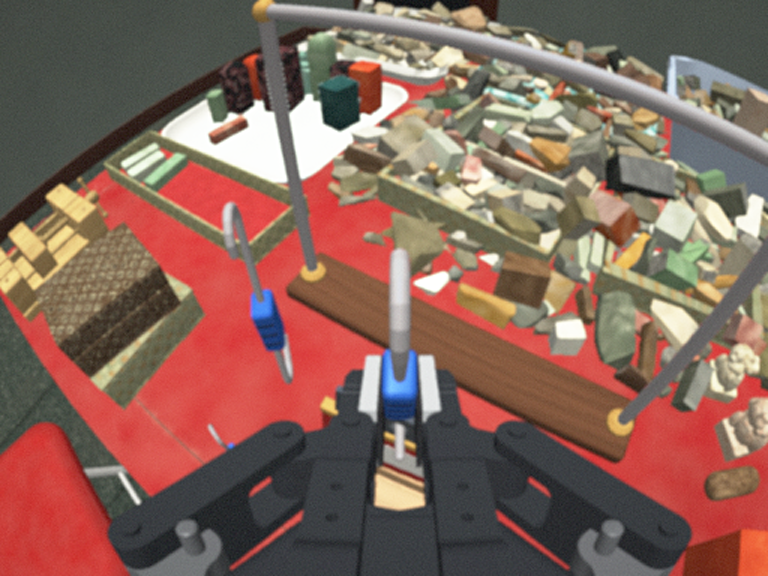

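```bash
python3 - <<'E'
from cam import *
from hk import *
np.set_printoptions(precision=4,suppress=True)
def L(S,yaw,a,feed,mf=None):
    pos,r=pose(np.array(S)+ZC,yaw,a);return move_l(pos,feed=feed,rotation=r,max_force=mf)
s=observe()
print(L([.515,-.012,.205],20*D,5*D,.03,4))
print(L([.545,-.0357,.217],0,0,.03,4),observe()["time_s"])
hold(1.0)
s=observe();print(s["time_s"],s["eef_pos"],s["tcp_rot"],s["ft_force"],s["opening"])
snap("wrist","w8");snap("side","s8")
E
```

```text
False
False 20.6917
21.6917 [ 0.5541 -0.0357  0.204 ] [-3.1416  0.7324  0.    ] [ 0.0016  0.7065 -1.3454] 0.01035180817653146
```

View pics/w8.png

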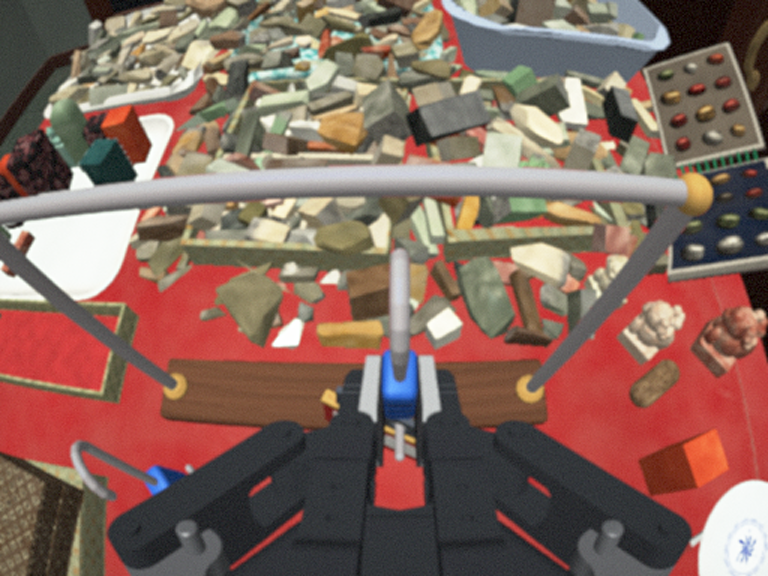

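View pics/s8.png

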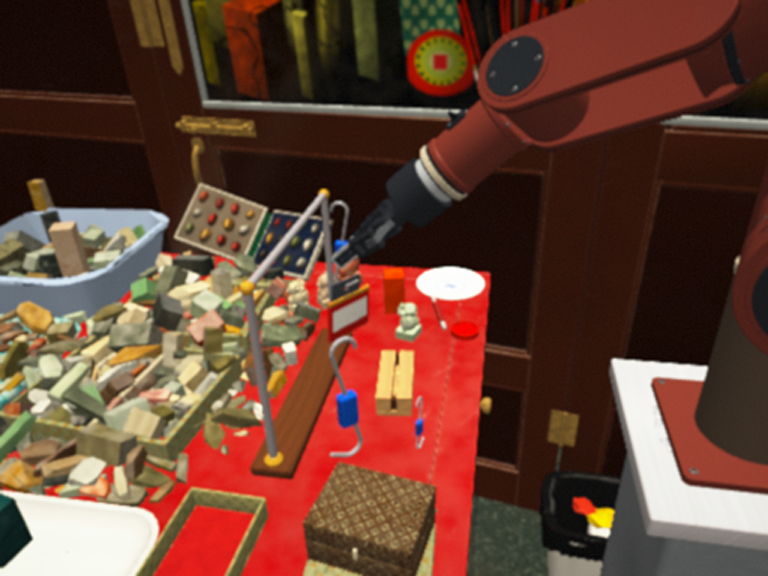

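```bash
python3 - <<'E'
from cam import *
from hk import *
np.set_printoptions(precision=4,suppress=True)
def L(S,yaw,a,feed,mf=None):
    pos,r=pose(np.array(S)+ZC,yaw,a);return move_l(pos,feed=feed,rotation=r,max_force=mf)
print(L([.597,-.0357,.217],0,0,.03,3),observe()["ft_force"])
hold(.3)
print(L([.597,-.0357,.199],0,0,.02,2.5),observe()["ft_force"],observe()["eef_pos"])
print(L([.597,-.0357,.1958],0,0,.008,1.5),observe()["ft_force"])
hold(.5)
s=observe();print(s["time_s"],s["eef_pos"],s["tcp_rot"],s["ft_force"],s["opening"])
snap("wrist","w9");snap("side","s9")
import cv2
a=np.load("pics/w9.npz")["im"][:,:,::-1];b=np.load("pics/s9.npz")["im"][:,:,::-1]
a=cv2.resize(a[150:345,180:355],(449,500),interpolation=cv2.INTER_CUBIC);b=cv2.resize(b[110:240,170:260],(346,500),interpolation=cv2.INTER_CUBIC)
cv2.imwrite("pics/w9c.png",np.hstack([a,b]))
E
```

```text
False [-0.4304 -0.1798 -1.3122]
False [-0.585   0.1384 -1.0818] [ 0.6062 -0.0357  0.1862]
True [-0.4524 -0.3266  2.5643]
25.925 [ 0.6061 -0.0357  0.1831] [ 3.1415  0.732  -0.0003] [0.9997 0.6837 4.9253] 0.010369879980699923
```

View pics/w9c.png

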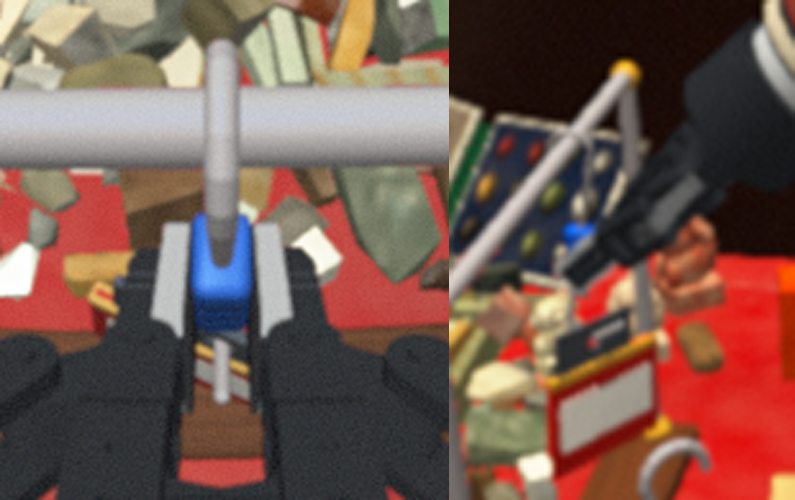

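```bash
python3 - <<'E'
from cam import *
from hk import *
np.set_printoptions(precision=4,suppress=True)
s=observe();t=s["eef_pos"]
pos,r=pose(np.array([.597,-.0357,.1962])+ZC,0,0)
move_l(pos,feed=.005,rotation=r);hold(.3)
s=observe();print(s["time_s"],s["eef_pos"],s["ft_force"])
if s["ft_force"][2]>1.5:
    move_l(pos+[0,0,.0003],feed=.005,rotation=r);hold(.3);s=observe();print(s["eef_pos"],s["ft_force"])
gripper_to(.02);hold(.8)
s=observe();print(s["time_s"],s["ft_force"],s["opening"])
snap("wrist","w10")
E
```

```text
26.7917 [ 0.6061 -0.0357  0.1832] [ 0.8849 -0.3315  4.0223]
[ 0.606  -0.0356  0.1833] [-0.0007 -0.1788  1.8757]
28.4 [-0.6873 -0.6861 -0.6685] 0.020028217964650985
```

View pics/w10.png

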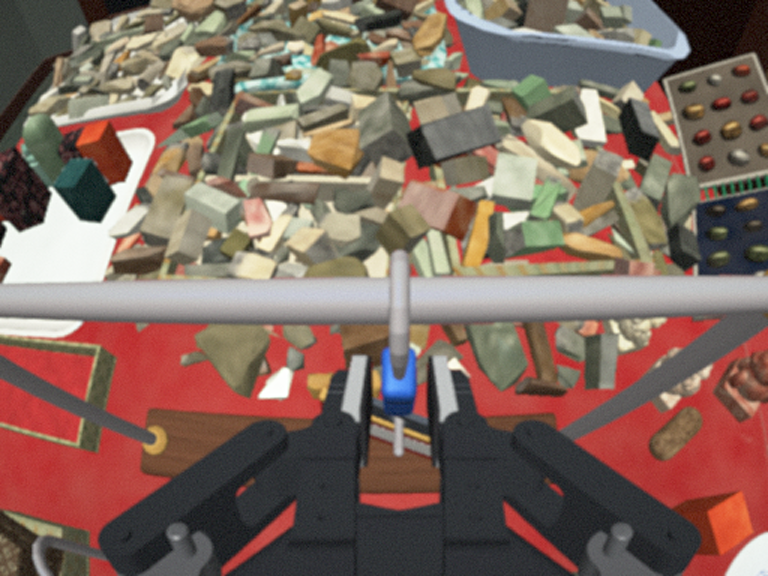

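Released: the hook rests on the rail at (400,300) and the plate dangles at (400,430). Now I open further, back out along the tool axis and check.

```bash
python3 - <<'E'
from cam import *
from hk import *
np.set_printoptions(precision=4,suppress=True)
gripper_to(.05)
s=observe();ax=np.array([np.cos(P),0,-np.sin(P)])
print(move_l(s["eef_pos"]-.11*ax,feed=.06,rotation=[np.pi,P,0],max_force=4),observe()["ft_force"])
hold(1.5)
snap("wrist","w11");snap("side","s11");snap("top","t11");hold(.5);snap("side","s12")
s=observe();print(s["time_s"],s["eef_pos"])
print("motion diff",np.abs(np.load("pics/s11.npz")["im"].astype(int)-np.load("pics/s12.npz")["im"]).sum(-1)[110:300,150:320].max())
import cv2
a=np.load("pics/w11.npz")["im"][:,:,::-1];b=np.load("pics/s12.npz")["im"][:,:,::-1]
a=cv2.resize(a[60:345,100:400],(420,399),interpolation=cv2.INTER_CUBIC);b=cv2.resize(b[110:240,170:330],(372,399) if 0 else (370,300),interpolation=cv2.INTER_CUBIC)
b=cv2.copyMakeBorder(b,0,99,0,0,cv2.BORDER_CONSTANT)
cv2.imwrite("pics/w11c.png",np.hstack([a,b]))
E
```

```text
False [ 0.2514 -0.0231 -0.5682]
33.0333 [ 0.5243 -0.0357  0.257 ]
motion diff 46
```

View pics/w11c.png

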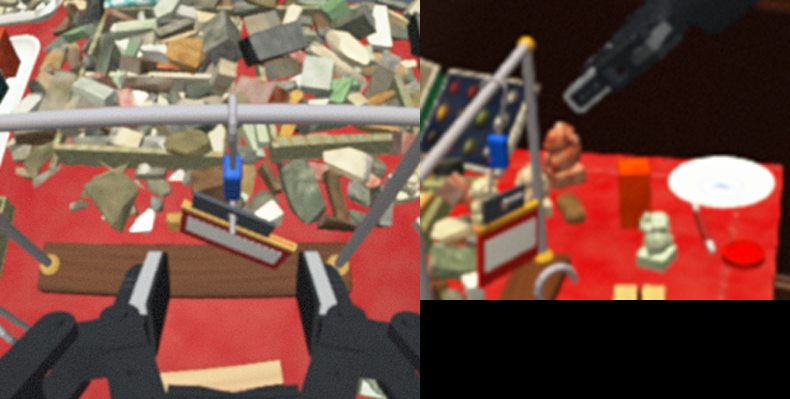

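View pics/t11.png

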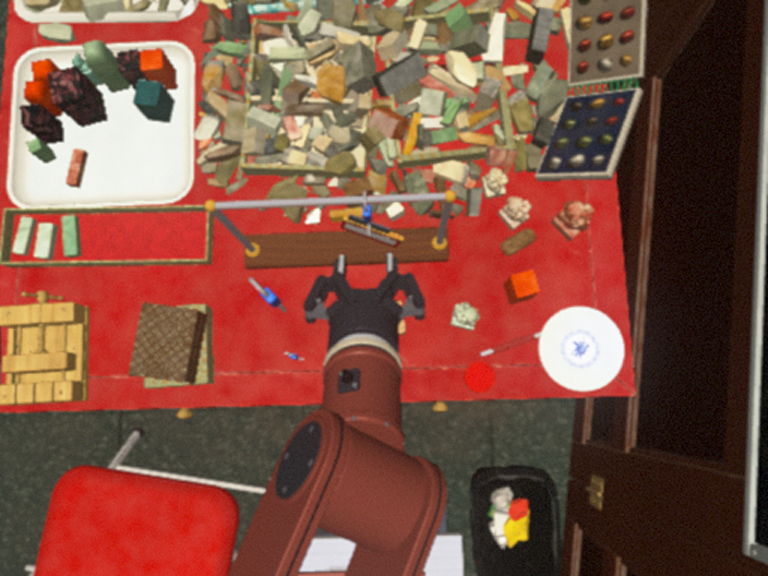

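```bash
python3 - <<'E'
from cam import *
hold(3)
snap("side","s13");hold(.4);snap("side","s14")
a,b=[np.load(f"pics/{n}.npz")["im"].astype(int) for n in("s13","s14")]
d=np.abs(a-b).sum(-1);print("scene",d[110:300,150:320].max(),d[110:300,150:320].mean(),"bg",d[:100].max(),d[:100].mean())
job_done();print(observe()["time_s"])
E
```

```text
scene 29 3.4374922600619193 bg 24 4.1172265625
the job is handed in; nothing more can be done
the job is handed in; nothing more can be done
```

The job is done and handed in at about 37 s of the 72 s. The middle-sized blue-sleeved hook is back on the rail with the red plate dangling from its lower bend.

- **Threading:** I took the hook off the rail and fed its tip through the eye hole on the first try. No move stopped on its force limit of 2–2.5 N. The pictures show the tip through the hole.
- **Lifting:** I raised the plate straight up out of its stand on the hook.
- **Hanging:** I set the hook back where it had hung. The lowering move stopped on contact. The reading rose to about 5 N, so I eased it to about 2 N before opening the gripper and backing away. That 5 N is the hardest the hook bore on the rail.
- **Last checks:** The pictures show the hook and plate at rest, and the last two differ by no more than camera noise. The seal, figure and pot look unmoved by eye; I did not measure their positions. The plate hangs turned about 25° from its old direction.

None of these checks failed. The final clock time was not read, because the job closed before I could query it.

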